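# Load the cleaning basket and hold it over its cage

### The arm

A 7-joint arm with a two-finger parallel gripper is mounted at the origin on a cart in front of the work surface, level with it; the furniture and walls round the work are solid. World frame = base frame: x ahead of the robot, y to its left, z up, the work surface at z = 0. Lengths are in m, angles in rad, forces in N, time in s.
With the tool pointing down it reaches from about 0.425 to 0.875 m from the base axis. Payload 8.4 kg.
Tool frame: the origin (TCP) lies at the very end of the fingers, on their centre line; the grasp point (between the pads) lies 19 mm behind it; z points along the fingers, y is the line along which they close (so a half turn about z gives the same grasp; the last joint's range is limited). The gripper opens to 85 mm and grips with 20 to 120 N. Pads are 22 mm wide; open, the fingers measure 114 mm over their backs; the gripper's body (76 mm by 85 mm) begins 54 mm behind the grasp point. The pads swing forward as they close: fully open they stand 13 mm farther back than shut.
Start: joints at [1.21, 0.333, 0.04, 1.465, -0.013, 1.343, -0.059], TCP at [0.168, -0.628, 0.231] pointing down, gripper open.
Joint ranges: [-2.58, 2.58], [-0.38, 2.09], [-1.3, 1.39], [0.25, 2.4], [-1.5, 4.64], [0.08, 2.09], [-2.65, 2.65]. Speed limits (rad/s): [2.22, 2.22, 2.79, 2.79, 3.14, 3.14, 3.14].

### API

Orientations are given as a rotation vector (axis times angle).
In Python, from station import arm, kin, imaging, readout gives the robot as it stands. Calls block until the motion is done:
- arm.move_pose(position, orientation): joint-space move of the TCP to a pose.
- arm.move_straight(position, rot=None, rate=0.15, until_force=None): straight line of the TCP; rot=None keeps the orientation; rate is the mean speed in m/s. With until_force (N) it stops when the force on the tool has changed by that much, and returns True; else False.
- arm.movej(angles): joint-space move.
- arm.move_gripper(opening): finger opening in m; the grip force is fixed at half the most; returns when the fingers have stopped.
- arm.hold(seconds).
- kin.ik(position, orientation): joint angles nearest the present ones, or None.
- imaging.capture(name): name is "scene" or "top"; returns a dict with "image" (400x640x3 uint8, red, green, blue), "camera_matrix" (3x3 intrinsics, pixels), "world_from_camera" (4x4, takes a point from camera to world coordinates). Camera axes: x right, y down, z forward; pixel columns grow to the right and rows downward; lengths in m; the calibration is good to about 2 mm. A picture is of the moment at which its call begins. There is no depth.
A pose or a line that the arm cannot do raises arm.IKError and nothing moves.
- arm.job_done(): hands the job in; it is judged then, once.
Readings, each from a call of its own:
- readout.read_t(): time.
- readout.read_joint_positions(): joint angles.
- readout.read_joint_velocities(): joint speeds.
- readout.read_tau(): joint torques, N m.
- readout.read_position(): TCP position.
- readout.read_eef_rot(): TCP orientation.
- readout.read_ft_force(): force on the tool from outside, world axes, zero at the start.
- readout.read_wrist_torque(): the same for the moment, N m.
- readout.read_finger_gap(): finger opening in m.
- readout.read_finger_force(): force on a finger pad.
Only numpy, scipy, OpenCV 4.12 (cv2) and the standard library are available. Lean on these libraries where they do the work, as an engineer would, in place of code of your own. Each camera call takes 0.05 s, during which the arm holds its last target. There are 200 camera calls.

### The job

Get this watch's parts ready for cleaning: slip the parts sieve over the stem of the cleaning basket so that it lies flat on the plate, then slip the brass cover over the stem on top of it, keeping the sieve level all the while so that no wheel falls out. Then lift the loaded basket, carry it over the things standing on the bench and stop with it hovering about a centimetre above the rim of the blue cage, upright and centred so that it could be lowered straight in, without touching the cage or shifting it or anything else that stands about. Finish there, still holding the basket motionless in the air: I want to check the cover before it goes in.

Things in the scene. Friction and masses are not known exactly. Their poses are not given: they have to be found in the camera images.
- basket: cleaning basket: round steel wire plate 54 mm across and 3 mm thick with an upright round stem at its centre, 12 mm thick, which is also its handle. The stem's top is 66 mm above the underside; its last 7 mm taper to 5 mm; it is straight and free to grip below that. Stands loose on the bare wood right of the mat. Origin: centre of the plate's underside; z along the stem. Weighs about 120 g
- sieve: parts sieve: flat round steel tray, 52 mm across and 10 mm high, with a 17 mm hole through its centre, open at the top, with small brass and copper watch wheels in six cells (they are fixed in it). Its outside may be gripped across the full 52 mm. Lies on the green mat. Origin: centre of the underside; z up. About 60 g. Seated, its underside lies 3 mm above the basket's underside
- cover: sieve cover: flat round brass ring with wire mesh, empty, 52 mm across and 7 mm high, with a 17 mm hole through its centre. Gripped across the full 52 mm. Lies on the green mat. Origin: centre of the underside; z up. About 40 g. Seated on the sieve, its underside lies 13 mm above the basket's underside
- cage: blue plastic cage, round, open at the top, 70 mm outside and 64 mm clear inside, its rim 58 mm above its underside. Stands loose on the far left of the green mat; light (60 g). Origin: centre of the underside; z up
- steel_jar: bystander: round steel jar, 58 mm across, 45 mm high. Origin: centre of the underside
- amber_bottle: bystander: amber dropper bottle with a black cap, 35 mm across, 74 mm high, the tallest thing between the basket and the cage. Origin: centre of the underside
- loupe: bystander: black eye loupe standing on its wide rim, 36 mm across, 32 mm high. Origin: centre of the underside
- tin: bystander: round tin with a green lid, 47 mm across, 20 mm high. Origin: centre of the underside

How it is judged:
On the way, in this order (a step that is already met when the one before it is completed fails the run):
1. the sieve lies flat on the basket's plate, over the stem, and is let go (horizontal distance between sieve and basket below 0.004 m and z of sieve in the frame of basket between 0.0015 and 0.005 m and angle between the z axis of sieve and the z axis of basket, either way round below 0.08 rad and contact force between the fingers and sieve below 0.1 N), for 0.2 s.
2. the cover lies flat on the sieve, over the stem, and is let go (all of step 1 and horizontal distance between cover and basket below 0.004 m and z of cover in the frame of basket between 0.0115 and 0.0155 m and angle between the z axis of cover and the z axis of basket, either way round below 0.08 rad and contact force between the fingers and cover below 0.1 N), for 0.2 s.
At the end, for the whole second after the job is handed in: The gripper holds the basket still, upright within 0.09 rad, its axis within 5 mm of the cage's axis and its underside 2 to 20 mm above the cage's rim, not touching the cage; the sieve lies flat on the plate and the cover flat on the sieve, both within 4 mm of the stem's axis (horizontal distance between each of sieve, cover and basket below 0.004 m and z of sieve in the frame of basket between 0.0015 and 0.005 m and angle between the z axis of each of sieve, cover and the z axis of basket, either way round below 0.08 rad and z of cover in the frame of basket between 0.0115 and 0.0155 m and horizontal distance between basket and cage below 0.005 m and z of basket in the frame of cage between 0.06 and 0.078 m and angle between basket's own z axis and vertical below 0.09 rad and angle between cage's own z axis and vertical below 0.05 rad and contact force between the fingers and basket above 1 N and contact force between each of basket, sieve and cage below 0.05 N and linear speed of basket below 0.02 m/s); the arm keeps its last pose, push and grip.
It fails at once if the sieve is tipped more than 0.35 rad, so that wheels would fall out (angle between sieve's own z axis and vertical above 0.35 rad).
It fails at once if the basket, sieve or cover touches the cage (contact force between any of basket, sieve, cover and cage above 0.5 N).
It fails at once if the cage is shifted by more than 10 mm (distance of cage from where it was at the start of the episode above 0.01 m).
It fails at once if a bystander is shifted by more than 15 mm or tipped (distance of any of steel_jar, amber_bottle, loupe, tin from where it was at the start of the episode above 0.015 m or angle between any of steel_jar, amber_bottle, loupe, tin's own z axis and vertical above 0.3 rad).
It also fails if it takes over 72 s, if anything falls off the work surface, if the arm or the gripper's body presses on something with over 40 N, if the wrist force passes 120 N, or if a joint passes its speed limit or range.

## Working session

There is one attempt and no reset: what is moved stays moved. The work goes in short steps, each a Python script; the robot and the scene stay as the last script left them, time stands still between calls to the robot, and variables do not carry over. Pictures are saved under pics/ and viewed, at most 10 in all, crops included, and the job is handed in when it is done.

```bash
mkdir -p pics; ls
python3 - <<'E'
from station import arm, kin, imaging, readout
import cv2, numpy as np
np.set_printoptions(precision=4,suppress=True)
for n in("scene","top"):
    c=imaging.capture(n); cv2.imwrite(f"pics/{n}0.png",c["image"][:,:,::-1]); print(n,c["camera_matrix"],c["world_from_camera"])
print(readout.read_t(),readout.read_position(),readout.read_eef_rot())
E
```

```text
pics
scene [[413.8971   0.     321.6487]
 [  0.     413.8971 200.1414]
 [  0.       0.       1.    ]] [[-0.6502 -0.5403  0.5341  0.0195]
 [-0.7596  0.4498 -0.4697  0.4949]
 [ 0.0135 -0.7112 -0.7029  0.661 ]
 [ 0.      0.      0.      1.    ]]
top [[466.6689   0.     308.8584]
 [  0.     466.6689 192.1498]
 [  0.       0.       1.    ]] [[ 0.0178 -0.9802  0.1973  0.2625]
 [-0.9998 -0.0179  0.0012  0.0876]
 [ 0.0024 -0.1973 -0.9803  1.0622]
 [ 0.      0.      0.      1.    ]]
0.1 [ 0.1681 -0.6275  0.2305] [-3.1133 -0.4098  0.0004]
```

View pics/top0.png

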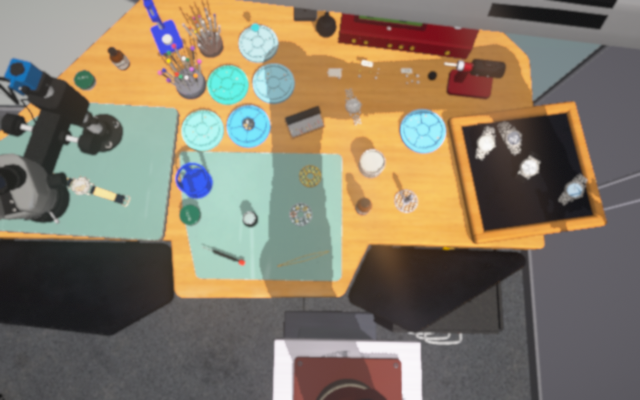

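View pics/scene0.png

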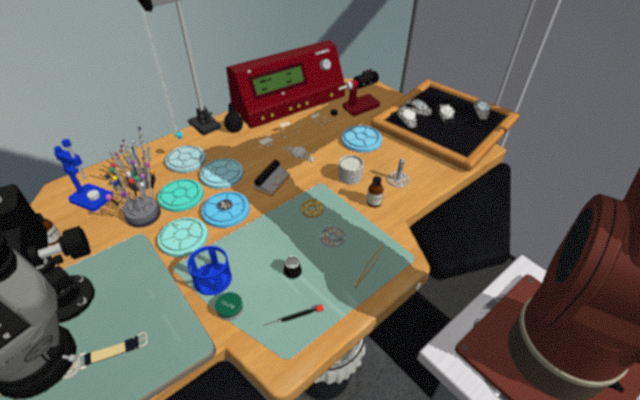

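Run:
```python
import cv2
a=cv2.imread("pics/top0.png"); b=cv2.imread("pics/scene0.png")
cv2.imwrite("pics/topc.png",cv2.resize(a[150:225,285:425],None,fx=5.7,fy=5.7,interpolation=cv2.INTER_CUBIC)[:, :800])
t=cv2.resize(b[150:260,295:415],None,fx=5,fy=5,interpolation=cv2.INTER_CUBIC)
cv2.imwrite("pics/scenec.png",t)
```

```text
(no output)
```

View pics/topc.png

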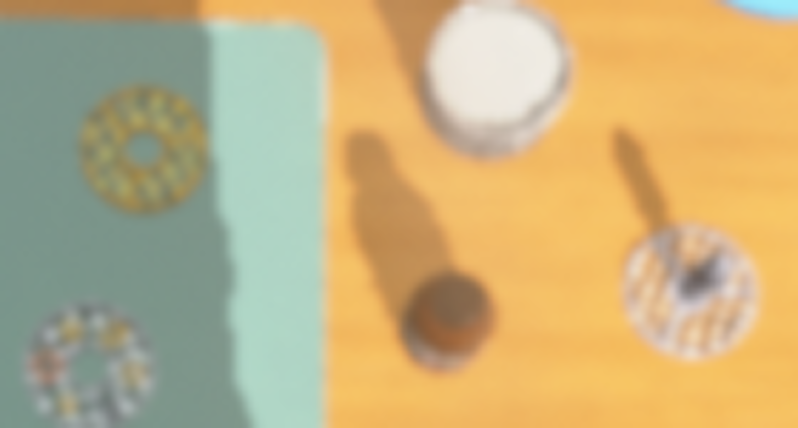

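View pics/scenec.png

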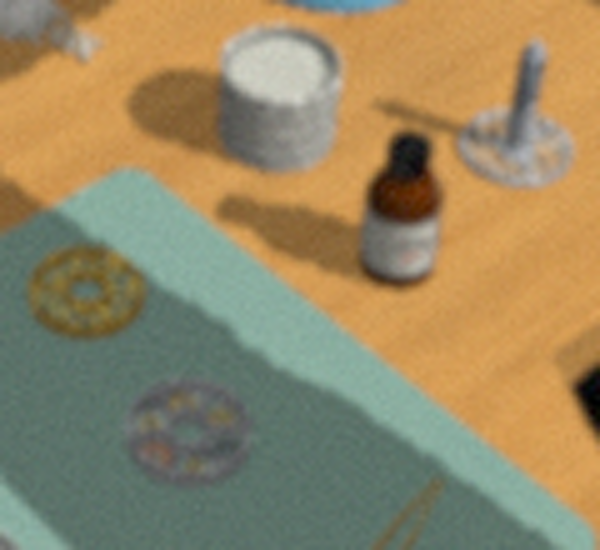

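```bash
cat > h.py <<'E'
from station import arm, kin, imaging, readout
import numpy as np, cv2
from scipy.spatial.transform import Rotation as R
np.set_printoptions(precision=4,suppress=True)
def ray(c,uv):
    K=c["camera_matrix"];T=c["world_from_camera"]
    return T[:3,3],T[:3,:3]@np.linalg.solve(K,[uv[0],uv[1],1.])
def at_z(c,uv,z):
    o,d=ray(c,uv); return o+d*(z-o[2])/d[2]
def tri(ca,ua,cb,ub):
    (o1,d1),(o2,d2)=ray(ca,ua),ray(cb,ub)
    s=np.linalg.lstsq(np.c_[d1,-d2],o2-o1,rcond=None)[0]
    p,q=o1+s[0]*d1,o2+s[1]*d2; return (p+q)/2,np.linalg.norm(p-q)
def rot(yaw):  # tool down, closing line (tool y) at world angle yaw
    y=np.array([np.cos(yaw),np.sin(yaw),0]);z=np.array([0,0,-1.]);return R.from_matrix(np.c_[np.cross(y,z),y,z]).as_rotvec()
E
python3 - <<'E'
from h import *
t=imaging.capture("top");s=imaging.capture("scene")
f=lambda u,k,o:((np.array(u)+.5)/k-.5)+o
T=lambda *u:f(u,5.7,[285,150]); S=lambda *u:f(u,5,[295,150])
for n,a,b,z in(("cover",T(144,149),S(86,291),.005),("sieve",T(90,367),S(188,431),.007),("basket",T(692,291),S(516,147),.0015),("bottlecap",T(455,297),S(411,148),.072),("jartop",T(498,58),S(280,68),.045)):
    print(n,at_z(t,a,z)[:2],at_z(s,b,z)[:2],*tri(t,a,s,b))
print("tip",at_z(s,S(537,45),.066),at_z(t,T(702,272),.066))
im=cv2.resize(t["image"][155:230,165:275],None,fx=5,fy=5,interpolation=cv2.INTER_CUBIC)
im2=cv2.resize(s["image"][240:325,180:290],None,fx=5,fy=5,interpolation=cv2.INTER_CUBIC)
im2=cv2.resize(im2,None,fx=.5,fy=.5) if 0 else im2
cv2.imwrite("pics/cage.png",np.vstack([im,im2])[:,:,::-1][:800] if 0 else np.hstack([im[:,:400],im2[:375,:400]])[:,:,::-1])
print(readout.read_joint_positions(), [kin.ik([.55,-.2,.15],rot(a)) for a in (0,np.pi/2,-np.pi/2,np.pi)])
E
```

```text
cover [0.5143 0.0872] [0.5137 0.0889] [0.5151 0.0874 0.0028] 0.0005790995231448141
sieve [0.4237 0.1073] [0.4228 0.1093] [0.4243 0.1075 0.0043] 0.0005253802169243485
basket [ 0.4601 -0.136 ] [ 0.4586 -0.1332] [ 0.4608 -0.1367 -0.002 ] 0.00024075928603627683
bottlecap [ 0.443  -0.0314] [ 0.44   -0.0309] [ 0.4425 -0.0322  0.0699] 0.0021633414082413
jartop [ 0.5443 -0.0522] [ 0.5375 -0.0483] [ 0.5451 -0.0541  0.0376] 0.0030767459145778003
tip [ 0.4568 -0.1318  0.066 ] [ 0.4555 -0.1264  0.066 ]
[ 1.2098  0.3337  0.0399  1.4659 -0.0134  1.3433 -0.0585] [array([ 0.6933,  0.3024, -0.501 ,  1.7083,  0.156 ,  1.1706,  0.1504]), array([ 0.7708,  0.3187, -0.597 ,  1.7045,  0.1919,  1.1774,  1.694 ]), array([ 0.5686,  0.2828, -0.3499,  1.7146,  0.1044,  1.1624, -1.3809]), array([-0.653 ,  0.5107,  1.2227,  1.7713, -0.5098,  1.2269, -2.4317])]
```

View pics/cage.png

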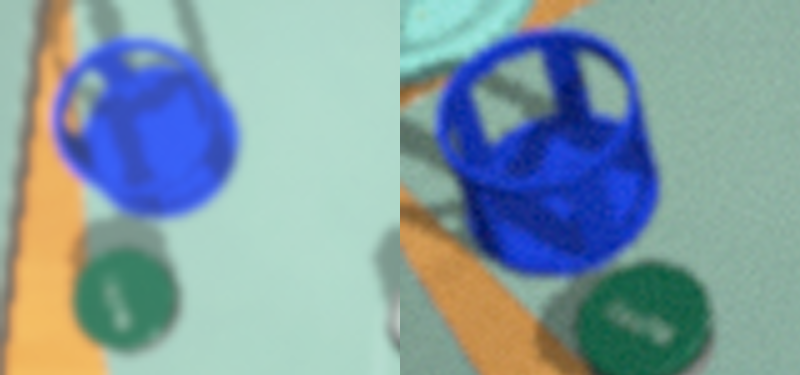

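Run:
```python
from h import *
t=imaging.capture("top");s=imaging.capture("scene")
f=lambda u,o:((np.array(u)+.5)/5-.5)+o
a,b=f((136,119),[165,155]),f((139,109),[180,240])
print("cage",at_z(t,a,.058),at_z(s,b,.058),tri(t,a,s,b), at_z(t,f((162,140),[165,155]),.0))
P=[.4238,.108]
arm.move_pose([*P,.10],rot(0)); print(readout.read_t())
arm.move_gripper(.064)
arm.move_straight([*P,.02],rate=.15)
hit=arm.move_straight([*P,-.006],rate=.03,until_force=4)
p=readout.read_position();print(hit,p,readout.read_ft_force(),readout.read_t())
arm.move_straight([*P,p[2]+.004],rate=.05)
arm.move_gripper(.045)
print(readout.read_finger_gap(),readout.read_finger_force(),readout.read_position())
arm.move_straight([*P,.13],rate=.15)
print(readout.read_finger_gap(),readout.read_finger_force(),readout.read_ft_force(),readout.read_t())
```

```text
cage [0.4908 0.3476 0.058 ] [0.4902 0.3512 0.058 ] (array([0.4925, 0.3495, 0.0538]), np.float64(0.0020821255225656095)) [0.4942 0.3498 0.    ]
3.0833
True [ 0.4235  0.1079 -0.005 ] [-2.2301 -0.9127  7.7624] 4.9083
0.04925328303754625 59.685202411492355 [ 0.4238  0.108  -0.0005]
0.04916232281139099 62.00646817102097 [-0.8249 -0.6902 -0.8671] 6.475
```

Run:
```python
from h import *
B=[.4595,-.135]
arm.move_straight([*B,.13],rate=.2)
arm.move_straight([*B,.078],rate=.15)
s=imaging.capture("scene"); print(readout.read_t(),readout.read_position(),readout.read_finger_gap())
K=s["camera_matrix"];T=s["world_from_camera"]
def proj(p):
    q=K@(T[:3,:3].T@(np.array(p)-T[:3,3]));return q[:2]/q[2]
print(proj([*B,.066]),proj([*B,.0015]),proj([*B,.0895]))
u=proj([*B,.06]).astype(int);o=u-[50,40];print(o)
c=cv2.resize(s["image"][o[1]:o[1]+75,o[0]:o[0]+100],None,fx=8,fy=8,interpolation=cv2.INTER_CUBIC)
cv2.imwrite("pics/a1.png",c[:,:,::-1])
```

```text
8.4 [ 0.4601 -0.1347  0.0788] 0.04909835056220035
[402.039  157.4601] [398.0107 178.498 ] [403.604  149.2868]
[351 119]
```

View pics/a1.png

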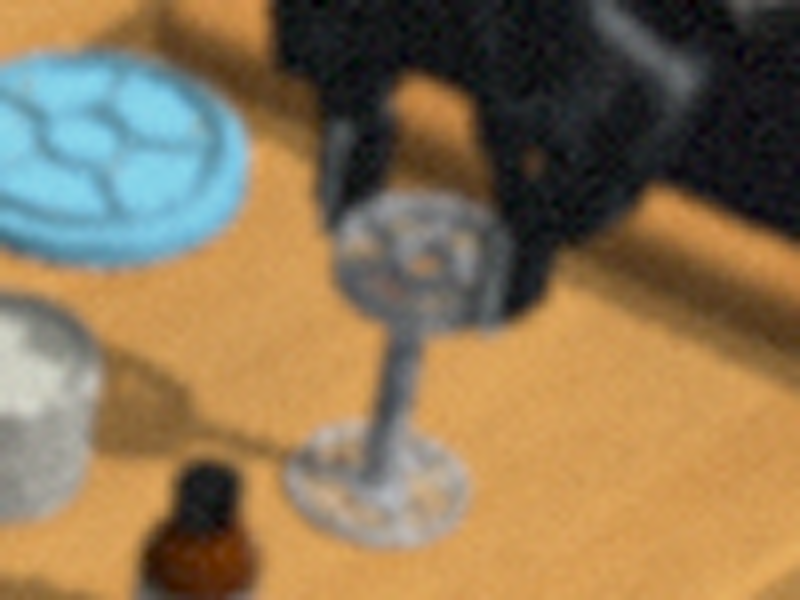

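Run:
```python
from h import *
B=[.4586,-.1335]
arm.move_straight([*B,.078],rate=.05)
hit=arm.move_straight([*B,.012],rate=.06,until_force=4)
print(hit,readout.read_position(),readout.read_ft_force())
if not hit:
    hit=arm.move_straight([*B,-.003],rate=.02,until_force=3)
    print(hit,readout.read_position(),readout.read_ft_force(),readout.read_finger_gap())
print(readout.read_t())
```

```text
False [ 0.4585 -0.1335  0.0121] [ 0.452   0.3679 -0.6895]
True [ 0.4585 -0.1336  0.0006] [-1.5805  1.1966  6.534 ] 0.04901101146360191
10.475
```

Run:
```python
from h import *
B=[.4586,-.1335]
arm.move_gripper(.064); arm.hold(.2)
print(readout.read_ft_force(),readout.read_finger_force())
arm.move_straight([*B,.03],rate=.08)
arm.move_straight([*B,.13],rate=.2)
P=[.514,.0887]
arm.move_straight([*P,.12],rate=.25)
arm.move_straight([*P,.02],rate=.15)
hit=arm.move_straight([*P,-.007],rate=.03,until_force=4)
p=readout.read_position();print(hit,p,readout.read_t())
arm.move_straight([*P,p[2]+.004],rate=.05)
arm.move_gripper(.045)
print(readout.read_finger_gap(),readout.read_finger_force(),readout.read_position())
arm.move_straight([*P,.13],rate=.15)
print(readout.read_finger_gap(),readout.read_ft_force())
arm.move_straight([*B,.13],rate=.2)
arm.move_straight([*B,.078],rate=.15)
s=imaging.capture("scene"); print(readout.read_t(),readout.read_position())
c=cv2.resize(s["image"][119:194,351:451],None,fx=8,fy=8,interpolation=cv2.INTER_CUBIC)
cv2.imwrite("pics/a2.png",c[:,:,::-1])
```

```text
[0.2374 0.4008 0.2318] 0.0
True [ 0.5138  0.0886 -0.0048] 14.8
0.048582803763226844 59.658531323075294 [ 0.514   0.0887 -0.0002]
0.04808030243351972 [ 0.1478 -0.219  -0.6101]
18.2167 [ 0.4593 -0.1331  0.0788]
```

View pics/a2.png

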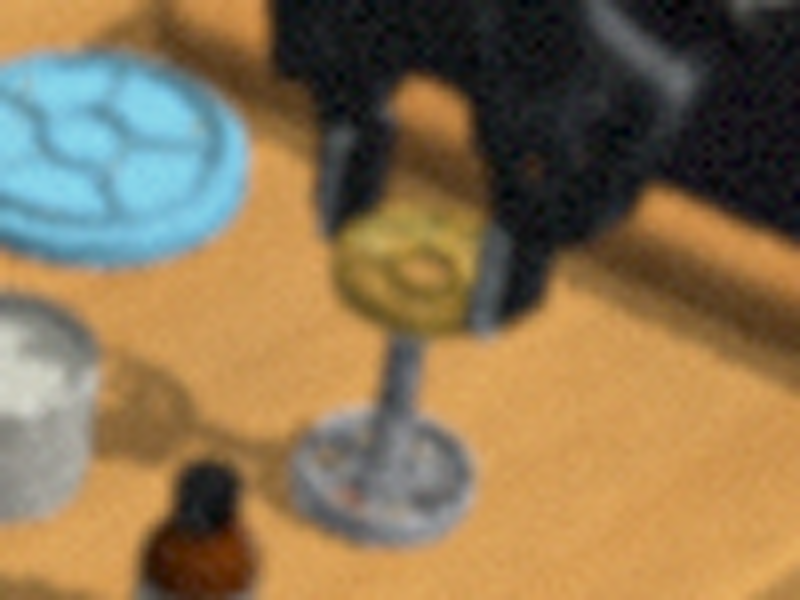

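Run:
```python
from h import *
B=[.4586,-.1335]
hit=arm.move_straight([*B,.022],rate=.06,until_force=4)
print(hit,readout.read_position(),readout.read_ft_force())
if not hit:
    hit=arm.move_straight([*B,.006],rate=.02,until_force=3)
    print(hit,readout.read_position(),readout.read_ft_force(),readout.read_finger_gap())
    if hit:
        arm.move_gripper(.064); arm.hold(.3)
        arm.move_straight([*B,.04],rate=.08)
s=imaging.capture("scene"); print(readout.read_t(),readout.read_position())
c=cv2.resize(s["image"][119:194,351:451],None,fx=8,fy=8,interpolation=cv2.INTER_CUBIC)
cv2.imwrite("pics/a3.png",c[:,:,::-1])
```

```text
False [ 0.4588 -0.1335  0.0223] [-0.7173 -0.2533 -0.493 ]
True [ 0.4586 -0.1336  0.0108] [-2.1026 -1.1215  7.8997] 0.04820152937333875
21.05 [ 0.4585 -0.1337  0.0401]
```

View pics/a3.png

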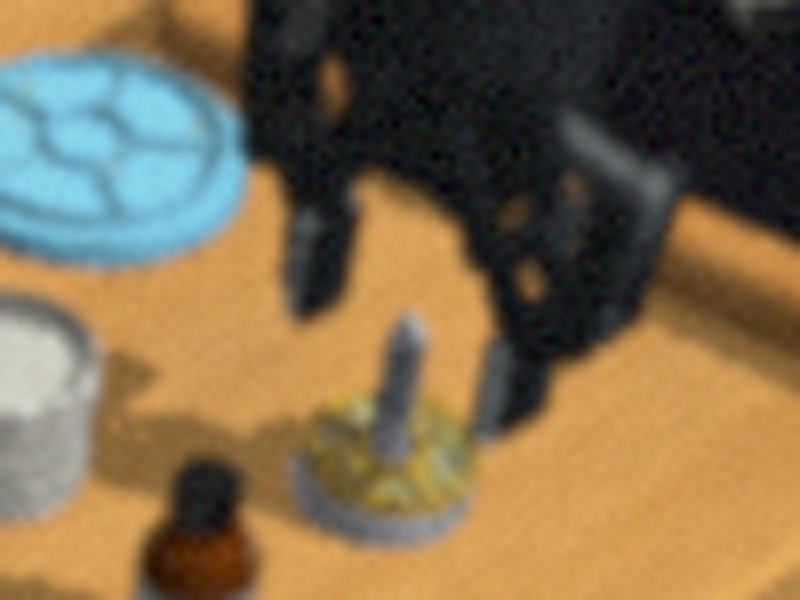

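Run:
```python
from h import *
B=[.4586,-.1335]
arm.move_straight([*B,.0255],rate=.05)
arm.move_gripper(.0)
print(readout.read_finger_gap(),readout.read_finger_force(),readout.read_position(),readout.read_ft_force())
arm.move_straight([*B,.14],rate=.08)
print(readout.read_finger_gap(),readout.read_ft_force(),readout.read_t())
C=[.4906,.3497]
arm.move_straight([*C,.14],rate=.12)
arm.move_straight([*C,.110],rate=.05)
arm.hold(.3)
s=imaging.capture("scene");t=imaging.capture("top"); print(readout.read_t(),readout.read_position())
a=cv2.resize(s["image"][225:300,175:245],None,fx=8,fy=8,interpolation=cv2.INTER_CUBIC)[:,:420+100]
b=cv2.resize(t["image"][155:205,170:220],None,fx=5,fy=5,interpolation=cv2.INTER_CUBIC)
b=np.vstack([b,np.zeros((350,250,3),np.uint8)])
cv2.imwrite("pics/a4.png",np.hstack([a,b])[:,:,::-1])
```

```text
0.010296596623140405 58.43424408696592 [ 0.4589 -0.1336  0.0258] [-0.9338  0.1271  2.8454]
0.010273785201582055 [-0.1448 -0.0586 -2.7621] 23.6083
28.9417 [0.4907 0.3497 0.1101]
```

View pics/a4.png

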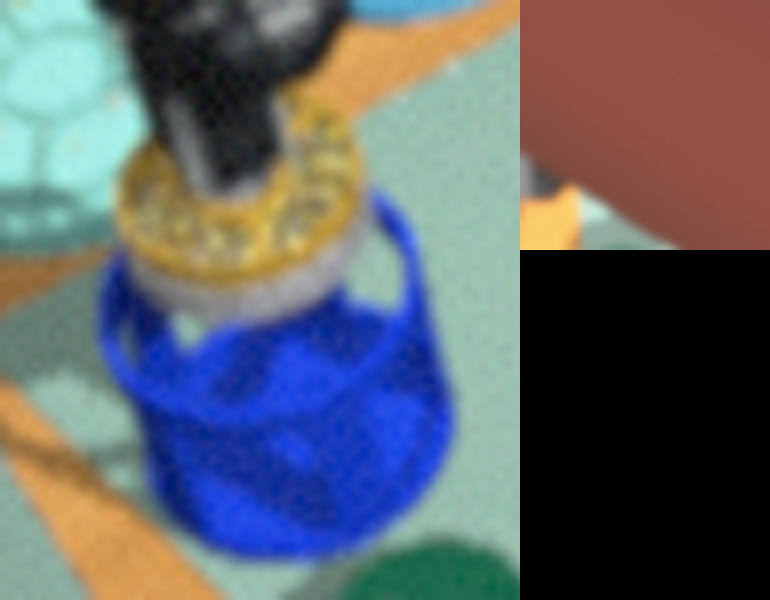

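Run:
```python
from h import *
from scipy.optimize import minimize
th=np.linspace(0,2*np.pi,90)
circ=lambda p,z,r:np.c_[p[0]+r*np.cos(th),p[1]+r*np.sin(th),np.full(90,z)]
def proj(c,P):
    T=c["world_from_camera"];q=(P-T[:3,3])@T[:3,:3]@c["camera_matrix"].T;return q[:,:2]/q[:,2:]
for n in("scene","top"):
    c=imaging.capture(n);im=cv2.imread(f"pics/{n}0.png")
    hsv=cv2.cvtColor(im,cv2.COLOR_BGR2HSV)
    m=cv2.inRange(hsv,(112,130,40),(128,255,255))
    u0=proj(c,np.array([[.4906,.3497,.03]]))[0]
    w=np.zeros_like(m);cv2.circle(w,tuple(int(v) for v in u0),35,255,-1);m&=w
    k,l,st,_=cv2.connectedComponentsWithStats(m);i=1+st[1:,4].argmax()
    pts=np.argwhere(l==i)[:,::-1].astype(np.float32)
    hull=lambda p:cv2.convexHull(p.astype(np.float32))
    S=8
    def mask(p):
        z=np.zeros((700,700),np.uint8);q=((p-(u0-40))*S).round().astype(np.int32);cv2.fillConvexPoly(z,cv2.convexHull(q),1);return z
    corners=np.vstack([pts+d for d in([.5,0],[-.5,0],[0,.5],[0,-.5])])
    M=mask(corners)
    def cost(x):
        Q=mask(proj(c,np.vstack([circ(x,.059,.035),circ(x,.001,.035)])));return 1-(M&Q).sum()/(M|Q).sum()
    r=minimize(cost,[.4906,.3497],method="Nelder-Mead",options=dict(initial_simplex=[[.485,.345],[.495,.345],[.49,.355]]))
    print(n,len(pts),r.x,r.fun)
    if n=="scene":
        for z,R_ in((.105,.026),(.098,.026),(.085,.027)):
            q=(proj(c,circ([.4907,.3497],z,R_))-[175,225]+.5)*8-.5;print(z,q.min(0),q.max(0))
        q=(proj(c,circ(r.x,.059,.035))-[175,225]+.5)*8-.5;print("rim",q.min(0),q.max(0))
```

```text
scene 1345 [0.4917 0.3513] 0.024224303081302745
0.105 [103.3864  64.7216] [351.2898 253.4517]
0.098 [110.3654  85.4331] [356.5034 273.9293]
0.085 [118.3517 119.7364] [370.625  315.0106]
rim [ 97.5045 166.1797] [416.4471 418.1625]
top 834 [0.4928 0.349 ] 0.043742820775511504
```

Run:
```python
from h import *
from scipy.optimize import minimize
from scipy.ndimage import map_coordinates
th=np.linspace(0,2*np.pi,120)
circ=lambda p,z,r:np.c_[p[0]+r*np.cos(th),p[1]+r*np.sin(th),np.full(120,z)]
c=imaging.capture("scene");T=c["world_from_camera"]
im=np.mean([imaging.capture("scene")["image"] for _ in range(8)],0).astype(np.float32)
def proj(P):
    q=(P-T[:3,3])@T[:3,:3]@c["camera_matrix"].T;return q[:,:2]/q[:,2:]
g=cv2.GaussianBlur(im,(0,0),.7)
G=np.sqrt(sum(cv2.Sobel(g[...,k],cv2.CV_32F,1,0)**2+cv2.Sobel(g[...,k],cv2.CV_32F,0,1)**2 for k in range(3)))
tow=np.array([-.75,.66]) # toward camera, horizontally
front=(np.c_[np.cos(th),np.sin(th)]@tow)>-.1
def score(x,dz=0):
    s=0
    for z,r in((.0985,.026),(.0855,.027)):
        q=proj(circ(x,z+dz,r)[front]);s+=map_coordinates(G,[q[:,1],q[:,0]],order=1).mean()
    return s
for dz in(-.004,-.002,0,.002):
    best=max(((score([x,y],dz),x,y) for x in np.arange(.480,.502,.0005) for y in np.arange(.339,.361,.0005)));print(dz,best)
o=np.array([175,225]);k=8
v=cv2.resize(im[225:300,175:275].astype(np.uint8),None,fx=k,fy=k,interpolation=cv2.INTER_CUBIC)[:,:,::-1].copy()
def draw(P,col):
    q=((proj(P)-o+.5)*k-.5).round().astype(np.int32);cv2.polylines(v,[q],True,col,1)
p=[.4907,.3497]
for z,r in((.105,.026),(.0985,.026),(.0855,.027)):draw(circ(p,z,r),(255,255,255))
draw(circ([.4917,.3513],.059,.035),(0,0,255));draw(circ([.4917,.3513],.001,.035),(0,0,255))
cv2.imwrite("pics/a5.png",v);print(readout.read_position())
```

```text
-0.004 (np.float32(543.2266), np.float64(0.489), np.float64(0.34950000000000003))
-0.002 (np.float32(544.74304), np.float64(0.4875), np.float64(0.35000000000000003))
0 (np.float32(546.1269), np.float64(0.486), np.float64(0.35050000000000003))
0.002 (np.float32(547.5154), np.float64(0.4845), np.float64(0.35100000000000003))
[0.4906 0.3497 0.11  ]
```

View pics/a5.png

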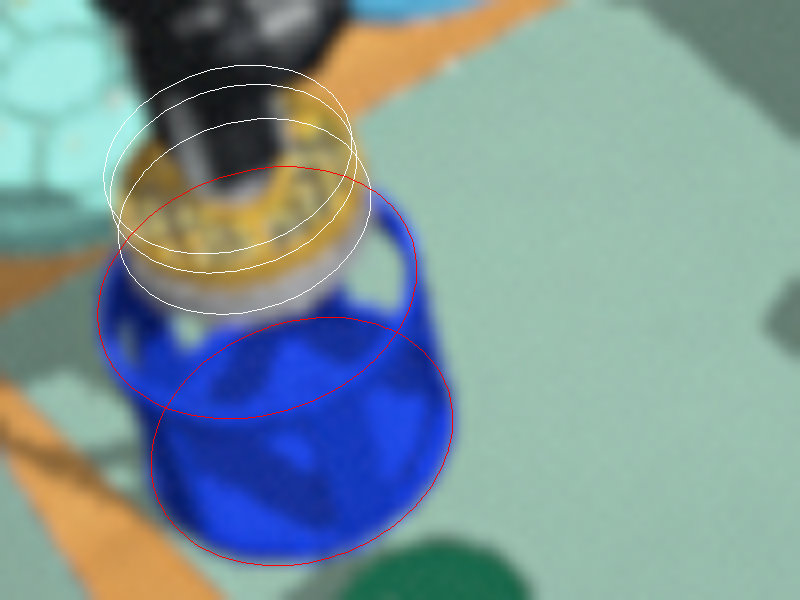

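Run:
```python
from h import *
from scipy.ndimage import map_coordinates
C=[.4945,.3503]
arm.move_straight([*C,.110],rate=.03); arm.move_straight([*C,.098],rate=.03); arm.hold(.5)
print(readout.read_position(),readout.read_finger_gap(),readout.read_finger_force(),readout.read_ft_force(),readout.read_t())
th=np.linspace(0,2*np.pi,120)
circ=lambda p,z,r:np.c_[p[0]+r*np.cos(th),p[1]+r*np.sin(th),np.full(120,z)]
c=imaging.capture("scene");T=c["world_from_camera"]
im=np.mean([imaging.capture("scene")["image"] for _ in range(8)],0).astype(np.float32)
def proj(P):
    q=(P-T[:3,3])@T[:3,:3]@c["camera_matrix"].T;return q[:,:2]/q[:,2:]
g=cv2.GaussianBlur(im,(0,0),.7)
G=np.sqrt(sum(cv2.Sobel(g[...,k],cv2.CV_32F,1,0)**2+cv2.Sobel(g[...,k],cv2.CV_32F,0,1)**2 for k in range(3)))
front=(np.c_[np.cos(th),np.sin(th)]@[-.75,.66])>-.1
def fit(cs):
    def s(x): return sum(map_coordinates(G,proj(circ(x,z,r)[front])[:,::-1].T,order=1).mean() for z,r in cs)
    return max((s([x,y]),x,y) for x in np.arange(.480,.506,.0005) for y in np.arange(.339,.361,.0005))
for dz in(-.004,-.002,0): print(dz,fit([(.0857+dz,.026),(.0727+dz,.027)]),fit([(.0727+dz,.027)]))
# fingertip check: near finger corner predictions in the 8x crop at [175,225] for the earlier pose
e=np.array([.4906,.3497,.110])
print((proj(e+np.array([[-.006,.011,0],[-.02,.011,0],[-.02,-.011,0],[.006,.011,0]]))-[175,225]+.5)*8-.5)
```

```text
[0.4945 0.3503 0.098 ] 0.010187685105672655 58.44914678949863 [ 1.304  -0.0006 -3.1664] 30.825
-0.004 (np.float32(553.98474), np.float64(0.494), np.float64(0.35000000000000003)) (np.float32(311.0553), np.float64(0.494), np.float64(0.35000000000000003))
-0.002 (np.float32(554.66095), np.float64(0.4925), np.float64(0.35050000000000003)) (np.float32(310.79846), np.float64(0.4925), np.float64(0.35050000000000003))
0 (np.float32(555.6283), np.float64(0.491), np.float64(0.35050000000000003)) (np.float32(310.38995), np.float64(0.491), np.float64(0.35100000000000003))
[[191.309  184.8764]
 [224.2529 225.2231]
 [317.1546 172.3257]
 [163.6276 150.9747]]
```

Run:
```python
from h import *
arm.hold(.3); print(readout.read_ft_force(),readout.read_finger_force(),readout.read_position())
arm.hold(.2); print(readout.read_ft_force())
print(arm.job_done())
```

```text
[ 0.1706  0.4079 -1.9343] 58.44117717293557 [0.4945 0.3503 0.098 ]
[ 0.7776  1.0336 -1.5641]
the job is handed in; nothing more can be done
None
```

I've handed the job in: the sieve and the cover are seated on the basket, and the arm is holding it still about 1 cm above the cage rim. By the camera fits it is centred to within about 3 mm (limit 5 mm); I saw no sign of contact, but got no verdict back.

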